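Index the carving turntable to the red pointer

TASK

Work the tight orange-headed locking pin out of the carving turntable and put it in the green tray, then turn the turntable, whose blue clamp bar makes a good handle, until its white mark points exactly at the red pointer. Leave the glue bottle, the varnish jar and the offcuts in their box where they are.

Things in the scene. Friction and masses are not known exactly. Their poses are not given: they have to be found in the camera images.
- pin_center (a point): middle (half-way up) of the loose upright locking pin, 107 mm long, about 90 g: pale wooden square shank 26 x 26 mm, 62 mm long, below a round orange head 40 mm across, 45 mm tall. z runs up along the pin, x and y square to the shank's faces. The head's middle is 31 mm above this point, the foot 53.5 mm below; at the start the foot is 18 mm above the bench
- socket (a point): middle of the pin's 31 mm square hole at the top of the turntable's yellow lug, at the start, 62 mm above the bench. While in it the pin stops the turntable. Sprung rubber jaws below squeeze the shank along the pin's y: a straight pull takes some 6 to 15 N over the first 26 mm, and rocking the pin 1 to 2 mm along its x eases it. It clears the lug after rising 44 mm
- tray: green plastic tray, empty, open on top, fixed to the bench: outside 170 (x) x 150 (y) x 35 mm high, walls and floor 6 mm thick; origin at the centre of its underside. It stands left or right of the turntable; a plywood box of the same size with wooden offcuts stands on the other side
- turntable (a joint): angle of the turntable about its vertical axis, rad, 0 at the start, growing counter-clockwise seen from above; turns +-3 rad once the pin is out, against about 0.15 N m of friction, and stays where it is left. Black disc 150 mm across with a round wooden plaque on it, on a fixed dark steel plate 280 mm across, 18 mm thick
- clamp_bar (a point): centre of the blue clamp bar, the grip for turning, on the turntable's axis, 98 mm above the bench. The bar is 24 mm wide (along this frame's x, which points to the mark), 100 mm long (along y), 40 mm tall (78 to 118 mm above the bench) and turns with the table. The pin's lug is on the -x side, hole centre 95 mm from the axis
- mark (a point): tip of the turntable's mark, a white line 9 mm wide on a small arm at the disc's edge, 105 mm from the axis, 62 mm above the bench; x points outwards from the axis
- set_position (a point): where the mark must come: the point 105 mm from the axis, 62 mm high, right in front of the red pointer, a fixed red block 24 mm wide with a pointed nose on the rim of the steel plate; x points outwards from the axis. At the start it lies 0.5 to 1.3 rad counter-clockwise of the mark, seen from above
- glue: white glue bottle with orange cap, 120 mm tall, 52 mm across, standing; a bystander, origin at its underside
- varnish: amber varnish jar with steel lid, 80 mm tall, 70 mm across; a bystander, origin at its underside
- offcut_a: pale wooden offcut 110 x 40 x 18 mm, in the plywood box; a bystander, origin at its underside
- offcut_b: dark wooden offcut 90 x 35 x 24 mm, in the plywood box; a bystander, origin at its underside

How it is judged:
By the outcome, as a careful person would: the job done as asked, in the order asked, and still so for the second after the job is handed in, with the robot touching nothing.
It also fails if it takes over 58 s, if anything falls off the work surface, if the arm or the gripper's body presses on something with over 40 N, if the wrist force passes 120 N, or if a joint passes its speed limit or range.

ROBOT

A 7-joint arm with a two-finger parallel gripper is mounted at the origin on the work surface. World frame = base frame: x ahead of the robot, y to its left, z up, the work surface at z = 0. Lengths are in m, angles in rad, forces in N, time in s.
With the tool pointing down it reaches from about 0.425 to 0.825 m from the base axis. Payload 3.6 kg.
Tool frame: the origin (TCP) lies at the very end of the fingers, on their centre line; the grasp point (between the pads) lies 19 mm behind it; z points along the fingers, y is the line along which they close (so a half turn about z gives the same grasp; the last joint's range is limited). The gripper opens to 85 mm and grips with 20 to 120 N. Pads are 22 mm wide; open, the fingers measure 114 mm over their backs; the gripper's body (76 mm by 85 mm) begins 54 mm behind the grasp point. The pads swing forward as they close: fully open they stand 13 mm farther back than shut.
Start: joints at [1.2, 0.615, -0.013, 1.423, 0.008, 1.103, -0.04], TCP at [0.22, -0.612, 0.231] pointing down, gripper open.
Joint ranges: [-3.12, 3.12], [-0.3, 2.06], [-1.34, 1.32], [0.26, 2.42], [-1.36, 4.5], [0.01, 1.98], [-2.84, 2.84]. Speed limits (rad/s): [2.79, 2.79, 3.14, 3.14, 3.14, 3.14, 3.14].

INTERFACE

Orientations are given as a unit quaternion [x, y, z, w].
In Python, from station import observe, camera, close_job gives the robot as it stands.
- The arm moves only by the shell command python3 -m jog 'ROWS' [FORCE]. ROWS is JSON, a list of rows, each a list of 3 entries, a list of its own where there are three numbers: the turn, a rotation vector about the tool's x, y, z in rad, then the shift along the tool's x, y, z in cm, then the opening, from -1 (shut) to 1 (fully open), so that 0 is half open. In form: [[[wx, wy, wz], [tx, ty, tz], gripper], ...]. A call has 1 to 8 rows; each row is the pose to reach, as a shift and turn from the pose commanded when the call began, along the tool's axes at that moment; what a row does not reach only later rows make up. A row lasts 1/12 s, in which the tool goes at most 41.7 mm and 7.16 degrees, less where a joint would pass 70% of its speed; a pose out of reach is approached as far as the arm can. A call with a gripper value outside its range is refused whole. The fingers move at their own pace and stop on an object; FORCE is the grip in N (left out, the last holds). Time passes only in rows, so rows that repeat a pose let the fingers close. It gives the time, the measured TCP pose, the force, the opening and the grip force at its end, in the units of the state.
- observe(): the state, without advancing time (a new reading comes with each control period).
- camera(name): name is "side" or "top"; returns a dict with "image" (400x640x3 uint8, red, green, blue), "mtx" (3x3 intrinsics, pixels), "eye" and "attitude" of the camera in the world. Camera axes: x right, y up, looking along -z (the intrinsics and any distortion apply to the point x, -y, -z); pixel columns grow to the right and rows downward; lengths in m; the calibration is good to about 2 mm. A picture is of the moment at which its call begins. There is no depth.
- close_job(): hands the job in; it is judged then, once.
The state is a dict: "time_s": time; "joint_positions": joint angles; "qd": joint speeds; "tau": joint torques, N m; "eef_pos": TCP position; "ee_rot": TCP orientation; "contact_force": force on the tool from outside, world axes, zero at the start; "ft_torque": the same for the moment, N m; "finger_gap": finger opening in m; "gripper_force": force on a finger pad.
Only numpy, scipy, OpenCV 4.12 (cv2) and the standard library are available. Lean on these libraries where they do the work, as an engineer would, in place of code of your own. Each camera call takes 0.05 s, during which the arm holds its last target. There are 200 camera calls.

## Working session

There is one attempt and no reset: what is moved stays moved. The work goes in short steps, Python scripts to look and compute and a shell command to move; the robot and the scene stay as the last step left them, time stands still between calls to the robot, and variables do not carry over. Pictures are saved under pics/ and viewed, at most 10 in all, crops included, and the job is handed in when it is done.

```bash
ls; mkdir -p pics; cat > h.py <<'E'
import numpy as np, cv2
from station import observe, camera, close_job
from scipy.spatial.transform import Rotation as R
def att(a):
    a=np.array(a,float)
    return a if a.shape==(3,3) else R.from_quat(a).as_matrix()
def snap(n,f=None):
    c=camera(n)
    if f: cv2.imwrite('pics/'+f,c['image'][:,:,::-1])
    return c
def ray(c,uv):
    d=np.linalg.inv(c['mtx'])@np.array([uv[0],uv[1],1.0]); return att(c['attitude'])@(d*[1,-1,-1])
def onz(c,uv,z):
    d=ray(c,uv); e=np.array(c['eye']); return e+d*(z-e[2])/d[2]
def proj(c,p):
    q=att(c['attitude']).T@(np.array(p)-c['eye'])*[1,-1,-1]; q=c['mtx']@q; return q[:2]/q[2]
E
python3 - <<'E'
from h import *
for n in('top','side'):
    c=snap(n,n+'0.png'); print(n,{k:np.round(v,3).tolist() for k,v in c.items() if k!='image'})
print(observe())
E
```

```text
pics
top {'mtx': [[374.455, 0.0, 319.738], [0.0, 374.455, 199.559], [0.0, 0.0, 1.0]], 'eye': [0.445, -0.002, 0.872], 'attitude': [-0.054, 0.044, 0.713, -0.697]}
side {'mtx': [[425.063, 0.0, 323.207], [0.0, 425.063, 197.143], [0.0, 0.0, 1.0]], 'eye': [0.324, 0.589, 0.789], 'attitude': [-0.07, 0.349, 0.921, -0.158]}
{'time_s': 0.1, 'joint_positions': array([ 1.19949207,  0.61582298, -0.01263987,  1.42475662,  0.008107  ,
        1.10340079, -0.04041775]), 'qd': array([ 6.07241161e-04, -2.43929999e-03, -2.72374492e-05, -5.03824987e-03,
        9.91275624e-04,  5.94729796e-04, -8.02302621e-04]), 'tau': array([ 1.12487814e-03, -4.70386577e+01,  2.60318611e-01, -1.71571702e+01,
        1.01120913e-02,  5.84513764e-03, -1.15105723e-05]), 'eef_pos': array([ 0.2194942 , -0.61108055,  0.23024766]), 'ee_rot': array([ 9.85168839e-01,  1.71583778e-01, -2.11545611e-04, -1.14952245e-03]), 'contact_force': array([-0.57264436, -0.05716365, -0.18284256]), 'ft_torque': array([-0.04082772, -0.02045945,  0.04724051]), 'gripper_force': 0.0, 'finger_gap': 0.08555714939858745}
```

View pics/top0.png

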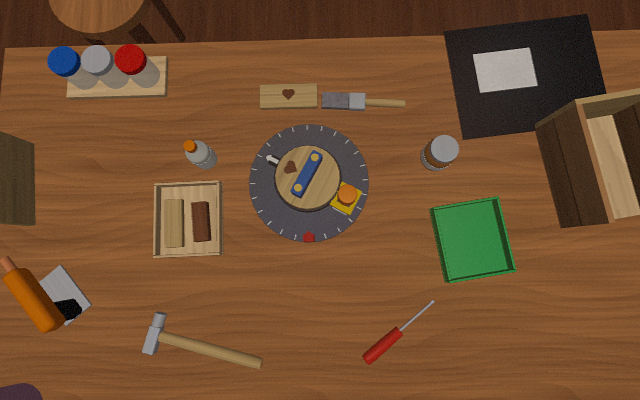

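View pics/side0.png

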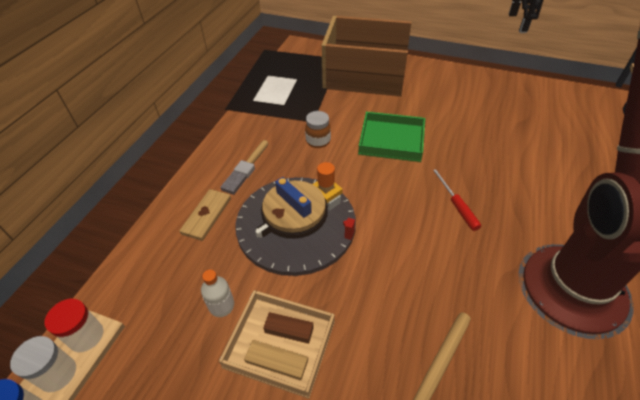

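The top view shows the turntable at (308,180), the orange pin head at (347,194), the blue bar at (307,173), the white mark at (268,159), the red pointer at (309,237) and the green tray at (473,240). The glue is at (200,153) and the varnish at (440,152). The side view confirms this.

```bash
cat >> h.py <<'E'
def mask(c,lo,hi,box=None):
    h=cv2.cvtColor(c['image'],cv2.COLOR_RGB2HSV); m=cv2.inRange(h,np.array(lo),np.array(hi))
    if box:
        x0,y0,x1,y1=box; k=np.zeros_like(m); k[y0:y1,x0:x1]=1; m*=k
    n,l,s,ce=cv2.connectedComponentsWithStats(m)
    i=1+np.argmax(s[1:,4]); return ce[i],s[i],(l==i).astype(np.uint8)
def tri(a,ua,b,ub):
    A=[];y=[]
    for c,u in((a,ua),(b,ub)):
        d=ray(c,u);d/=np.linalg.norm(d);P=np.eye(3)-np.outer(d,d);A.append(P);y.append(P@np.array(c['eye']))
    return np.linalg.lstsq(np.vstack(A),np.hstack(y),rcond=None)[0]
E
python3 - <<'E'
from h import *
t=snap('top');s=snap('side')
r=lambda v:np.round(v,4).tolist()
O=([5,180,120],[16,255,255])
a=mask(t,*O,(325,170,375,225));b=mask(s,*O,(300,150,350,200));print('head',a[0],a[1],b[0],b[1])
print(' top-centre z.12',r(onz(t,a[0],.120)),'tri',r(tri(t,a[0],s,b[0])))
B=([105,100,50],[130,255,255])
a=mask(t,*B,(280,140,330,210));b=mask(s,*B,(260,160,330,230));print('blue',a[:2],b[:2],'z.11',r(onz(t,a[0],.112)),r(tri(t,a[0],s,b[0])))
q=cv2.minAreaRect(np.argwhere(a[2])[:,::-1].astype(np.float32));print(q,[r(onz(t,p,.118)) for p in cv2.boxPoints(q)])
Rr=([172,150,60],[180,255,255])
a=mask(t,*Rr,(295,225,325,250));print('red',a[:2],r(onz(t,a[0],.06)))
W=([0,0,170],[180,60,255])
a=mask(t,*W,(255,145,285,170));print('mark',a[:2],r(onz(t,a[0],.062)));q=cv2.minAreaRect(np.argwhere(a[2])[:,::-1].astype(np.float32));print([r(onz(t,p,.062)) for p in cv2.boxPoints(q)])
G=([50,100,40],[80,255,255])
a=mask(t,*G);q=cv2.minAreaRect(np.argwhere(a[2])[:,::-1].astype(np.float32));print('tray',q,[r(onz(t,p,.035)) for p in cv2.boxPoints(q)])
# yellow lug
Y=([20,150,100],[32,255,255])
a=mask(t,*Y,(320,170,375,225));q=cv2.minAreaRect(np.argwhere(a[2])[:,::-1].astype(np.float32));print('lug',[r(onz(t,p,.062)) for p in cv2.boxPoints(q)])
crop=np.hstack([cv2.resize(t['image'][120:250,240:380],None,fx=2.8,fy=2.8,interpolation=2),cv2.resize(s['image'][150:280,230:370],None,fx=2.8,fy=2.8,interpolation=2)])
cv2.imwrite('pics/c1.png',crop[:,:,::-1])
E
```

```text
head [347.09187279 193.39575972] [338 184  19  19 283] [326.3071161  169.37453184] [316 161  20  24 267]
 top-centre z.12 [0.5607, -0.0482, 0.12] tri [0.5601, -0.0485, 0.1186]
blue (array([306.21518987, 173.39493671]), array([291, 151,  31,  47, 395], dtype=int32)) (array([292.33760684, 193.02991453]), array([276, 182,  34,  26, 234], dtype=int32)) z.11 [0.6058, 0.0345, 0.112] [0.6071, 0.0348, 0.1093]
((306.5350036621094, 173.51910400390625), (12.130921363830566, 47.96502685546875), 28.610462188720703) [[0.5674, 0.0685, 0.118], [0.6546, 0.0199, 0.118], [0.6417, -0.0019, 0.118], [0.5549, 0.047, 0.118]]Traceback (most recent call last):
  File "<stdin>", line 11, in <module>
  File "h.py", line 22, in mask
    i=1+np.argmax(s[1:,4]); return ce[i],s[i],(l==i).astype(np.uint8)
        ~~~~~~~~~^^^^^^^^^
    return _wrapfunc(a, 'argmax', axis=axis, out=out, **kwds)
    return bound(*args, **kwds)
ValueError: attempt to get argmax of an empty sequence
```

```bash
python3 - <<'E'
from h import *
t=snap('top');s=snap('side')
r=lambda v:np.round(v,4).tolist()
def rect(c,m,z):
    q=cv2.minAreaRect(np.argwhere(m)[:,::-1].astype(np.float32)); return [r(onz(c,p,z)[:2]) for p in cv2.boxPoints(q)]
h=cv2.cvtColor(t['image'],cv2.COLOR_RGB2HSV);print('redpix',h[237,307:312].tolist(),'mark',h[159,268:274].tolist())
for nm,lo,hi,box,z in [('red',[0,150,60],[5,255,255],(295,225,325,250),.062),('mark',[0,0,150],[180,90,255],(255,145,285,170),.062),('tray',[50,100,30],[80,255,255],None,.035),('lug',[20,150,100],[32,255,255],(320,170,375,225),.062)]:
    try:
        a=mask(t,lo,hi,box);print(nm,a[0],a[1][:],r(onz(t,a[0],z)),rect(t,a[2],z))
    except Exception as e: print(nm,e)
crop=np.hstack([cv2.resize(t['image'][120:250,240:380],None,fx=2.8,fy=2.8,interpolation=2),cv2.resize(s['image'][150:280,230:370],None,fx=2.8,fy=2.8,interpolation=2)])
cv2.imwrite('pics/c1.png',crop[:,:,::-1])
E
```

```text
redpix [[3, 208, 142], [3, 194, 146], [2, 192, 146], [3, 195, 145], [2, 197, 144]] mark [[18, 24, 183], [17, 25, 182], [15, 23, 181], [14, 22, 174], [21, 24, 177], [17, 23, 175]]
red [308.01030928 237.01030928] [303 231  12  11  97] [0.4765, 0.0354, 0.062] [[0.4682, 0.0463], [0.4897, 0.046], [0.4892, 0.0222], [0.4677, 0.0226]]
mark [271.78723404 158.70212766] [267 155  11   9  47] [0.6517, 0.1129, 0.062] [[0.6525, 0.126], [0.6625, 0.1216], [0.6512, 0.0981], [0.6412, 0.1025]]
tray [472.99451173 239.64647994] [ 433  196   83   87 5284] [0.4636, -0.3281, 0.035] [[0.5371, -0.2374], [0.5628, -0.3999], [0.3936, -0.4151], [0.3689, -0.2571]]
lug [344.56903766 203.43096234] [330 189  32  26 239] [0.5476, -0.0456, 0.062] [[0.5463, -0.0112], [0.5979, -0.0385], [0.5737, -0.0832], [0.5225, -0.0557]]
```

View pics/c1.png

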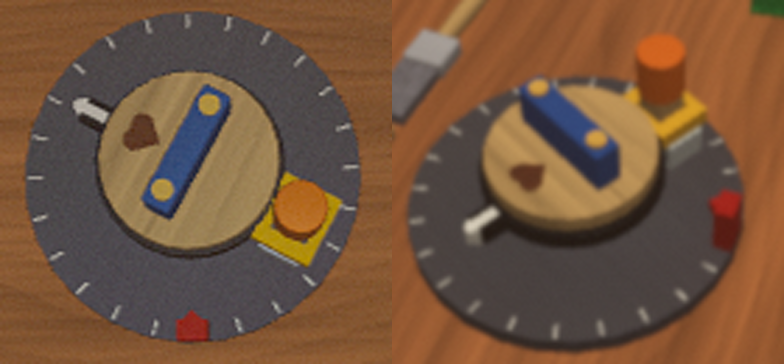

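The mark sits about 60° in azimuth and the pointer about 180°, so the turn looks like roughly +2.1 rad. That is more than the brief states, so I'll re-check it before turning. First I'll go above the pin.

```bash
cat >> h.py <<'E'
def go(x,y,z,yaw):
    "shift (cm) and turn to reach TCP xyz, tool y at azimuth yaw deg, pointing down"
    o=observe();Rc=R.from_quat(o['ee_rot']);a=np.radians(yaw)
    ty=np.array([np.cos(a),np.sin(a),0]);tz=np.array([0,0,-1.]);tx=np.cross(ty,tz)
    Rt=R.from_matrix(np.c_[tx,ty,tz])
    print('turn',(Rc.inv()*Rt).as_rotvec().round(4).tolist(),'shift',(Rc.inv().apply(np.array([x,y,z])-o['eef_pos'])*100).round(2).tolist(),'t',o['time_s'],'F',o['contact_force'].round(1),'pos',o['eef_pos'].round(4),'gap',round(o['finger_gap'],4))
E
python3 -c "
from h import *
go(.56,-.0485,.20,-29.1)"
```

```text
turn [-0.0009, -0.0004, -0.718] shift [51.06, -41.47, 3.13] t 0.3 F [ 0.2  0.7 -0.1] pos [ 0.2196 -0.6115  0.2309] gap 0.0854
```

```bash
python3 -m jog '[[[0,0,-0.1],[6,-5,0],1],[[0,0,-0.2],[12,-10,0],1],[[0,0,-0.3],[18,-15,0],1],[[0,0,-0.4],[24,-20,0],1],[[0,0,-0.5],[30,-24,0],1],[[0,0,-0.6],[36,-29,0],1],[[0,0,-0.7],[42,-34,1],1],[[0,0,-0.718],[46,-38,2],1]]' 40
python3 -c "
from h import *
go(.56,-.0485,.20,-29.1)"
```

```text
time_s: 0.97
eef_pos: [0.3922, -0.3245, 0.2279]
ee_rot: [0.861, 0.508, 0.0, 0.001]
contact_force: [0.5, 0.4, 0.3]
finger_gap: 0.0853
gripper_force: 0.0
turn [0.0016, 0.0001, 0.0032] shift [32.28, 1.34, 2.79] t 0.9667 F [0.5 0.4 0.3] pos [ 0.3922 -0.3245  0.2279] gap 0.0853
```

```bash
python3 -m jog '[[[0,0,0],[4,0.2,0.4],1],[[0,0,0],[8,0.4,0.8],1],[[0,0,0],[12,0.5,1.2],1],[[0,0,0],[16,0.7,1.6],1],[[0,0,0],[20,0.9,2],1],[[0,0,0],[24,1,2.4],1],[[0,0,0],[28,1.2,2.8],1],[[0,0,0],[31,1.3,2.8],1]]'
python3 -m jog '[[[0,0,0],[1,0,0],1],[[0,0,0],[1.3,0,0],1],[[0,0,0],[1.3,0,0],1],[[0,0,0],[1.3,0,0],1]]'
python3 - <<'E'
from h import *
go(.56,-.0485,.08,-29.1)
t=snap('top');s=snap('side','s2.png')
b=mask(s,[5,180,100],[16,255,255],(300,150,350,200));p=observe()['eef_pos']
print(b[0],b[1],'head pixels predicted',proj(s,[.56,-.0485,.1025]),'tcp px',proj(s,p))
E
```

```text
time_s: 1.63
eef_pos: [0.5545, -0.0574, 0.1988]
ee_rot: [0.861, 0.508, 0.0, -0.001]
contact_force: [0.7, 0.2, 1.1]
finger_gap: 0.0856
gripper_force: 0.0
time_s: 1.97
eef_pos: [0.5589, -0.0525, 0.1993]
ee_rot: [0.863, 0.506, -0.001, 0.001]
contact_force: [0.4, -0.9, 0.1]
finger_gap: 0.0853
gripper_force: 0.0
turn [-0.0001, 0.0021, -0.0029] shift [0.43, -0.1, 11.92] t 1.9667 F [ 0.4 -0.9  0.1] pos [ 0.5589 -0.0525  0.1993] gap 0.0853
[325.96064815 173.84027778] [316 161  27  31 432] head pixels predicted [326.06078419 174.36478835] tcp px [326.67181042 140.67602293]
```

View pics/s2.png

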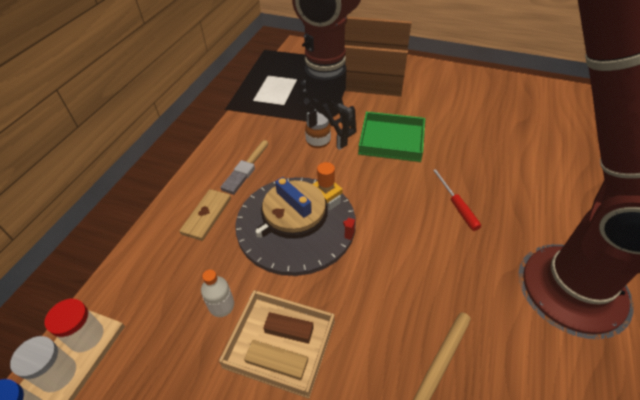

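The side view shows the open gripper at (333,125), above the orange head at (326,174), where the prediction put it. I'll descend and grip.

```bash
python3 -m jog '[[[0,0,0],[0.4,-0.1,3],1],[[0,0,0],[0.4,-0.1,6],1],[[0,0,0],[0.4,-0.1,9],1],[[0,0,0],[0.4,-0.1,11],1],[[0,0,0],[0.4,-0.1,11.9],1],[[0,0,0],[0.4,-0.1,11.9],1],[[0,0,0],[0.4,-0.1,11.9],1]]'
python3 -m jog '[[[0,0,0],[0,0,0],-0.5],[[0,0,0],[0,0,0],-0.5],[[0,0,0],[0,0,0],-0.5],[[0,0,0],[0,0,0],-0.5],[[0,0,0],[0,0,0],-0.5],[[0,0,0],[0,0,0],-0.5],[[0,0,0],[0,0,0],-0.5],[[0,0,0],[0,0,0],-0.5]]' 60
python3 -c "
from h import *
go(.56,-.0485,.08,-29.1)"
```

```text
time_s: 2.65
eef_pos: [0.5611, -0.0471, 0.0809]
ee_rot: [0.862, 0.506, 0.0, 0.0]
contact_force: [0.4, -0.4, 1.6]
finger_gap: 0.0854
gripper_force: 0.0
time_s: 3.32
eef_pos: [0.5615, -0.0462, 0.0817]
ee_rot: [0.862, 0.507, 0.001, 0.001]
contact_force: [-0.8, 0.5, 6.0]
finger_gap: 0.0392
gripper_force: 60.3
turn [0.002, -0.0007, -0.0001] shift [-0.27, -0.02, 0.17] t 3.3167 F [-0.8  0.5  6. ] pos [ 0.5615 -0.0462  0.0817] gap 0.0392
```

```bash
python3 -m jog '[[[0,0,0],[0.1,0,-0.3],-0.5],[[0,0,0],[-0.1,0,-0.6],-0.5],[[0,0,0],[0.1,0,-0.9],-0.5],[[0,0,0],[-0.1,0,-1.2],-0.5],[[0,0,0],[0.1,0,-1.5],-0.5],[[0,0,0],[-0.1,0,-1.8],-0.5],[[0,0,0],[0.1,0,-2.1],-0.5],[[0,0,0],[0,0,-2.4],-0.5]]'
python3 -m jog '[[[0,0,0],[0,0,-0.4],-0.5],[[0,0,0],[0,0,-0.8],-0.5],[[0,0,0],[0,0,-1.3],-0.5],[[0,0,0],[0,0,-2],-0.5],[[0,0,0],[0,0,-3],-0.5],[[0,0,0],[0,0,-4],-0.5],[[0,0,0],[0,0,-5.5],-0.5],[[0,0,0],[0,0,-5.5],-0.5]]'
python3 - <<'E'
from h import *
s=snap('side');
cv2.imwrite('pics/s3.png',cv2.resize(s['image'][90:290,200:420],None,fx=2.5,fy=2.5)[:,:,::-1])
go(.464,-.328,.20,-40)
E
```

```text
time_s: 3.98
eef_pos: [0.5604, -0.0461, 0.1044]
ee_rot: [0.862, 0.507, -0.0, -0.0]
contact_force: [1.3, -0.4, -8.5]
finger_gap: 0.0392
gripper_force: 61.3
time_s: 4.65
eef_pos: [0.563, -0.046, 0.163]
ee_rot: [0.862, 0.507, 0.003, 0.002]
contact_force: [0.9, 0.8, -1.3]
finger_gap: 0.0386
gripper_force: 61.7
turn [0.0042, -0.0027, 0.1901] shift [-29.4, 5.15, -3.89] t 4.7 F [ 0.9  0.5 -2.2] pos [ 0.5623 -0.0461  0.1616] gap 0.0386
```

View pics/s3.png

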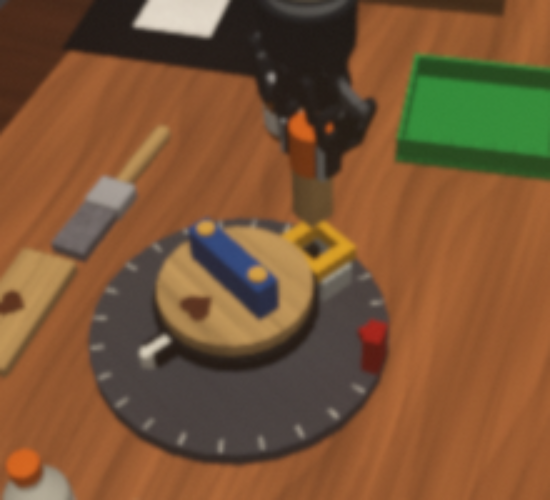

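The pin is out and held, with its foot clear of the lug, which is at (318,250) in the crop. Next, the tray.

```bash
python3 -m jog '[[[0,0,0],[-2,0.3,-0.4],-0.5],[[0,0,0],[-5.5,1,-0.8],-0.5],[[0,0,0],[-9.5,1.7,-0.8],-0.5],[[0,0,0],[-13.5,2.4,-0.8],-0.5],[[0,0,0],[-17.5,3.1,-0.8],-0.5],[[0,0,0],[-21.5,3.8,-0.8],-0.5],[[0,0,0],[-25,4.5,-0.8],-0.5],[[0,0,0],[-28,5,-0.8],-0.5]]'
python3 -m jog '[[[0,0,0],[-0.8,0,0],-0.5],[[0,0,0],[-1.3,0.1,0],-0.5],[[0,0,0],[-1.3,0.1,0],-0.5],[[0,0,0],[-1.3,0.1,0],-0.5]]'
python3 - <<'E'
from h import *
go(.464,-.328,.08,-29)
s=snap('side');t=snap('top')
cv2.imwrite('pics/s4.png',np.hstack([cv2.resize(s['image'][40:200,300:460],None,fx=2.5,fy=2.5),cv2.resize(t['image'][160:320,400:560],None,fx=2.5,fy=2.5)])[:,:,::-1])
E
```

```text
time_s: 5.37
eef_pos: [0.4662, -0.3184, 0.1668]
ee_rot: [0.863, 0.505, -0.001, -0.0]
contact_force: [0.7, -0.0, -0.7]
finger_gap: 0.0391
gripper_force: 61.7
time_s: 5.7
eef_pos: [0.4636, -0.325, 0.1671]
ee_rot: [0.861, 0.508, 0.001, -0.001]
contact_force: [0.7, 0.8, -1.0]
finger_gap: 0.039
gripper_force: 61.7
turn [-0.0006, -0.0017, 0.0006] shift [-0.25, 0.19, 8.71] t 5.7 F [ 0.7  0.8 -1. ] pos [ 0.4636 -0.325   0.1671] gap 0.039
```

View pics/s4.png

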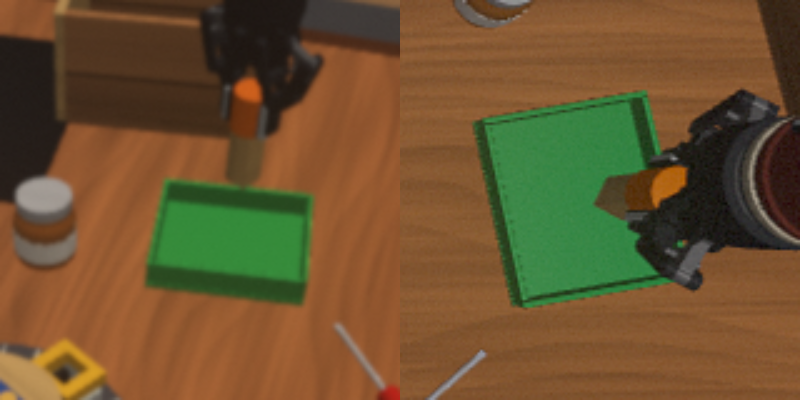

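The pin hangs over the tray, with its foot near the middle. I'll lower it to the floor.

```bash
python3 -m jog '[[[0,0,0],[-0.1,0.1,2.5],-0.5],[[0,0,0],[-0.2,0.1,5],-0.5],[[0,0,0],[-0.2,0.1,7],-0.5],[[0,0,0],[-0.2,0.1,8.5],-0.5],[[0,0,0],[-0.2,0.1,9.2],-0.5],[[0,0,0],[-0.2,0.1,9.5],-0.5],[[0,0,0],[-0.2,0.1,9.6],-0.5],[[0,0,0],[-0.2,0.1,9.6],-0.5]]'
python3 -m jog '[[[0,0,0],[0,0,0.1],-0.5],[[0,0,0],[0,0,0.15],-0.5],[[0,0,0],[0,0,0.15],-0.5]]'
```

```text
time_s: 6.47
eef_pos: [0.4636, -0.329, 0.0721]
ee_rot: [0.862, 0.507, 0.0, 0.001]
contact_force: [0.3, -0.4, -1.2]
finger_gap: 0.0385
gripper_force: 61.8
time_s: 6.72
eef_pos: [0.463, -0.3294, 0.0705]
ee_rot: [0.862, 0.507, 0.0, 0.001]
contact_force: [-0.8, -0.1, -1.2]
finger_gap: 0.0389
gripper_force: 61.8
```

```bash
python3 -m jog '[[[0,0,0],[0,0,0.08],-0.5],[[0,0,0],[0,0,0.16],-0.5],[[0,0,0],[0,0,0.16],-0.5]]'
```

```text
time_s: 6.97
eef_pos: [0.463, -0.3295, 0.0696]
ee_rot: [0.862, 0.507, 0.0, 0.001]
contact_force: [-1.5, 1.0, 7.6]
finger_gap: 0.0388
gripper_force: 63.1
```

```bash
python3 -m jog '[[[0,0,0],[0,0,-0.05],0],[[0,0,0],[0,0,-0.05],0.2],[[0,0,0],[0,0,-0.05],0.6],[[0,0,0],[0,0,-0.05],1],[[0,0,0],[0,0,-0.05],1],[[0,0,0],[0,0,-0.05],1],[[0,0,0],[0,0,-0.05],1]]' 40
python3 -m jog '[[[0,0,0],[0,0,-1],1],[[0,0,0],[0,0,-3],1],[[0,0,0],[0,0,-6],1],[[0,0,0],[0,0,-10],1],[[0,0,0],[0,0,-13],1],[[0,0,0],[0,0,-13],1]]'
python3 - <<'E'
from h import *
s=snap('side');t=snap('top')
cv2.imwrite('pics/s5.png',np.hstack([cv2.resize(s['image'][40:200,300:460],None,fx=2.5,fy=2.5),cv2.resize(t['image'][160:320,400:560],None,fx=2.5,fy=2.5)])[:,:,::-1])
b=mask(s,[5,180,100],[16,255,255],(300,90,460,200));print(b[:2],onz(s,b[0],.09))
go(.606,.034,.20,-119)
go(.606,.034,.20,-29)
# axis: plate contour, top (z .018)
g=cv2.cvtColor(t['image'],cv2.COLOR_RGB2HSV);m=cv2.inRange(g,np.array([0,0,30]),np.array([180,70,110]));k=np.zeros_like(m);k[110:255,235:385]=255;m=cv2.morphologyEx(m&k,cv2.MORPH_OPEN,np.ones((3,3)))
cs=max(cv2.findContours(m,0,2)[0],key=cv2.contourArea);hu=cv2.convexHull(cs)
P=np.array([onz(t,p[0],.018)[:2] for p in hu]);A=np.c_[2*P,np.ones(len(P))];w=np.linalg.lstsq(A,(P**2).sum(1),rcond=None)[0]
print('plate centre',w[:2],'r',np.sqrt(w[2]+w[:2]@w[:2]))
E
```

```text
time_s: 7.55
eef_pos: [0.4627, -0.3291, 0.0686]
ee_rot: [0.862, 0.507, -0.0, -0.0]
contact_force: [-0.5, 0.0, -0.2]
finger_gap: 0.0853
gripper_force: 0.0
time_s: 8.05
eef_pos: [0.4667, -0.3312, 0.2065]
ee_rot: [0.862, 0.507, 0.003, 0.007]
contact_force: [1.5, -1.4, 0.5]
finger_gap: 0.0854
gripper_force: 0.0
(array([396.92409241, 112.5379538 ]), array([389, 102,  17,  23, 303], dtype=int32)) [ 0.46322361 -0.3389122   0.09      ]
turn [0.0034, -0.0027, 1.5688] shift [38.71, -5.22, 0.05] t 8.15 F [-0.8 -0.3 -0.9] pos [ 0.4633 -0.3296  0.2008] gap 0.0856
turn [0.0039, 0.0004, -0.002] shift [38.71, -5.22, 0.05] t 8.15 F [-0.8 -0.3 -0.9] pos [ 0.4633 -0.3296  0.2008] gap 0.0856
plate centre [0.60678659 0.0345067 ] r 0.13836474472473284
```

View pics/s5.png

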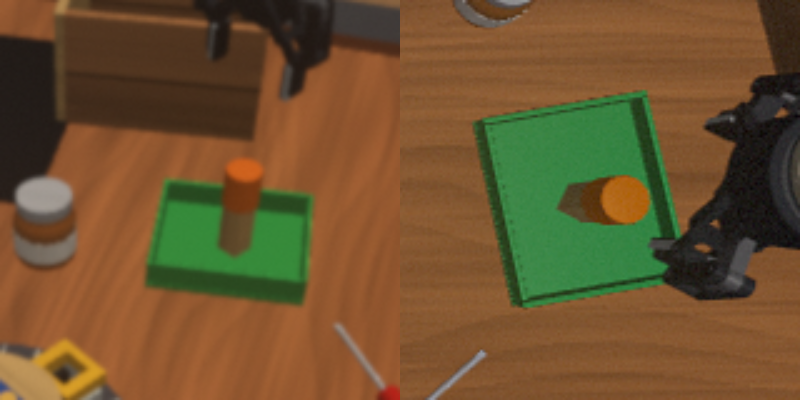

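The pin stands upright inside the tray. Now to the bar: the axis is at (0.607, 0.0345) and the tool yaw needs to be -119°.

```bash
python3 -m jog '[[[0,0,0.1],[2,0,0],1],[[0,0,0.22],[5,-0.6,0],1],[[0,0,0.34],[9,-1.2,0],1],[[0,0,0.46],[13,-1.8,0],1],[[0,0,0.58],[17,-2.3,0],1],[[0,0,0.7],[21,-2.8,0],1],[[0,0,0.82],[25,-3.4,0],1],[[0,0,0.9],[28,-3.8,0],1]]'
python3 -c "
from h import *
go(.6068,.0345,.20,-119.1)"
```

```text
time_s: 8.82
eef_pos: [0.5654, -0.0613, 0.1972]
ee_rot: [0.997, 0.081, -0.002, -0.001]
contact_force: [0.5, 0.0, 0.9]
finger_gap: 0.0856
gripper_force: 0.0
turn [-0.0018, 0.0037, 0.6694] shift [5.63, -8.79, -0.27] t 8.8167 F [0.5 0.  0.9] pos [ 0.5654 -0.0613  0.1972] gap 0.0856
```

```bash
python3 -m jog '[[[0,0,0.1],[1.5,-2.5,0],1],[[0,0,0.2],[3,-4.5,0],1],[[0,0,0.32],[4.5,-6.5,0],1],[[0,0,0.44],[5,-7.8,0],1],[[0,0,0.56],[5,-7.8,0],1],[[0,0,0.65],[5,-7.8,0],1],[[0,0,0.65],[5,-7.8,0],1]]'
python3 - <<'E'
from h import *
go(.6068,.0345,.085,-119.1)
s=snap('side')
r=lambda v:np.round(v,4).tolist()
W=([0,0,140],[180,70,255]);a=mask(s,*W,(250,215,280,245));print('mark side',a[:2],r(onz(s,a[0],.062)))
q=cv2.minAreaRect(np.argwhere(a[2])[:,::-1].astype(np.float32));print([r(onz(s,p,.062)[:2]) for p in cv2.boxPoints(q)])
for lo,hi in(([0,150,40],[6,255,255]),([172,150,40],[180,255,255])):
  try:
    a=mask(s,lo,hi,(335,210,365,245));print('red side',a[:2],r(onz(s,a[0],.045)))
  except Exception as e:print(e)
E
```

```text
time_s: 9.4
eef_pos: [0.6012, 0.0197, 0.1969]
ee_rot: [0.97, -0.241, -0.002, 0.001]
contact_force: [0.6, 0.3, 0.2]
finger_gap: 0.0855
gripper_force: 0.0
turn [0.0027, 0.0032, 0.0204] shift [-0.16, -1.61, 11.19] t 9.4 F [0.6 0.3 0.2] pos [0.6012 0.0197 0.1969] gap 0.0855
mark side (array([260.96296296, 228.51851852]), array([256, 224,  12,  10,  54], dtype=int32)) [0.6518, 0.1138, 0.062]
[[0.6629, 0.1226], [0.6528, 0.0948], [0.6416, 0.102], [0.6519, 0.1295]]
red side (array([348.95187166, 227.57754011]), array([343, 218,  12,  21, 187], dtype=int32)) [0.4769, 0.0369, 0.045]
attempt to get argmax of an empty sequence
```

Both views agree: the mark is at about 60.3° and the pointer at about 179°, so I need +119° counter-clockwise. I'll descend on the bar.

```bash
python3 -m jog '[[[0,0,0.02],[-0.1,-0.8,0],1],[[0,0,0.02],[-0.1,-1.6,0],1],[[0,0,0.02],[-0.1,-1.6,0],1],[[0,0,0.02],[-0.1,-1.6,0],1],[[0,0,0.02],[-0.1,-1.6,0],1]]'
python3 -c "
from h import *
go(.6068,.0345,.087,-119.1)"
```

```text
time_s: 9.87
eef_pos: [0.6087, 0.0331, 0.1985]
ee_rot: [0.968, -0.251, -0.0, 0.0]
contact_force: [-0.3, 0.3, -0.1]
finger_gap: 0.085
gripper_force: 0.0
turn [0.0007, 0.0004, 0.0013] shift [-0.23, -0.03, 11.15] t 9.8667 F [-0.3  0.3 -0.1] pos [0.6087 0.0331 0.1985] gap 0.085
```

```bash
python3 -m jog '[[[0,0,0],[-0.2,0,3],1],[[0,0,0],[-0.2,0,6],1],[[0,0,0],[-0.2,0,9],1],[[0,0,0],[-0.2,0,10.6],1],[[0,0,0],[-0.2,0,11.1],1],[[0,0,0],[-0.2,0,11.1],1],[[0,0,0],[-0.2,0,11.1],1]]'
python3 -m jog '[[[0,0,0],[0,0,0],-0.8],[[0,0,0],[0,0,0],-0.8],[[0,0,0],[0,0,0],-0.8],[[0,0,0],[0,0,0],-0.8],[[0,0,0],[0,0,0],-0.8],[[0,0,0],[0,0,0],-0.8],[[0,0,0],[0,0,0],-0.8],[[0,0,0],[0,0,0],-0.8]]' 40
python3 -c "
from h import *
go(.6068,.0345,.087,-119.1);go(.6068,.0345,.087,-80);o=observe();print(o['joint_positions'].round(2),o['ft_torque'].round(2))"
```

```text
time_s: 10.45
eef_pos: [0.608, 0.0341, 0.0886]
ee_rot: [0.968, -0.251, 0.001, -0.0]
contact_force: [0.3, -0.1, 0.5]
finger_gap: 0.0854
gripper_force: 0.0
time_s: 11.12
eef_pos: [0.6073, 0.0344, 0.0884]
ee_rot: [0.968, -0.251, 0.0, 0.0]
contact_force: [-0.7, -0.5, 5.8]
finger_gap: 0.0233
gripper_force: 42.3
turn [-0.0, -0.0003, 0.0004] shift [-0.05, 0.01, 0.14] t 11.1167 F [-0.7 -0.5  5.8] pos [0.6073 0.0344 0.0884] gap 0.0233
turn [0.0001, -0.0003, -0.682] shift [-0.05, 0.01, 0.14] t 11.1167 F [-0.7 -0.5  5.8] pos [0.6073 0.0344 0.0884] gap 0.0233
[-0.17  0.72  0.12  1.7  -0.12  0.73 -2.06] [-0.09  0.44 -0.07]
```

```bash
python3 -m jog '[[[0,0,-0.06],[0,0,0],-0.8],[[0,0,-0.14],[0,0,0],-0.8],[[0,0,-0.22],[0,0,0],-0.8],[[0,0,-0.3],[0,0,0],-0.8],[[0,0,-0.38],[0,0,0],-0.8],[[0,0,-0.46],[0,0,0],-0.8],[[0,0,-0.54],[0,0,0],-0.8],[[0,0,-0.6],[0,0,0],-0.8]]'
python3 -m jog '[[[0,0,-0.08],[0,0,0],-0.8],[[0,0,-0.16],[0,0,0],-0.8],[[0,0,-0.24],[0,0,0],-0.8],[[0,0,-0.32],[0,0,0],-0.8],[[0,0,-0.4],[0,0,0],-0.8],[[0,0,-0.48],[0,0,0],-0.8],[[0,0,-0.56],[0,0,0],-0.8],[[0,0,-0.6],[0,0,0],-0.8]]'
python3 -m jog '[[[0,0,-0.08],[0,0,0],-0.8],[[0,0,-0.16],[0,0,0],-0.8],[[0,0,-0.24],[0,0,0],-0.8],[[0,0,-0.32],[0,0,0],-0.8],[[0,0,-0.4],[0,0,0],-0.8],[[0,0,-0.48],[0,0,0],-0.8],[[0,0,-0.56],[0,0,0],-0.8],[[0,0,-0.6],[0,0,0],-0.8]]'
python3 -m jog '[[[0,0,-0.06],[0,0,0],-0.8],[[0,0,-0.12],[0,0,0],-0.8],[[0,0,-0.16],[0,0,0],-0.8],[[0,0,-0.18],[0,0,0],-0.8],[[0,0,-0.18],[0,0,0],-0.8],[[0,0,-0.18],[0,0,0],-0.8]]'
python3 - <<'E'
from h import *
go(.6068,.0345,.0885,0)
t=snap('top');s=snap('side')
cv2.imwrite('pics/f1.png',np.hstack([cv2.resize(t['image'][140:260,250:370],None,fx=3.3,fy=3.3,interpolation=2),cv2.resize(s['image'][170:290,260:380],None,fx=3.3,fy=3.3,interpolation=2)])[:,:,::-1])
E
```

```text
time_s: 11.78
eef_pos: [0.6074, 0.0347, 0.0885]
ee_rot: [0.999, 0.048, 0.0, -0.0]
contact_force: [-1.4, 1.3, 5.8]
finger_gap: 0.0234
gripper_force: 42.4
time_s: 12.45
eef_pos: [0.6073, 0.0349, 0.0884]
ee_rot: [0.94, 0.341, 0.0, -0.0]
contact_force: [-2.7, -0.3, 5.1]
finger_gap: 0.0233
gripper_force: 42.5
time_s: 13.12
eef_pos: [0.607, 0.0351, 0.0884]
ee_rot: [0.797, 0.603, 0.0, -0.0]
contact_force: [-3.1, 0.9, 7.2]
finger_gap: 0.0237
gripper_force: 42.5
time_s: 13.62
eef_pos: [0.6069, 0.0351, 0.0884]
ee_rot: [0.741, 0.672, 0.0, -0.0]
contact_force: [-2.8, 1.8, 6.1]
finger_gap: 0.0234
gripper_force: 42.5
turn [-0.0003, -0.0005, -0.097] shift [-0.07, -0.01, -0.01] t 13.6167 F [-2.8  1.8  6.1] pos [0.6069 0.0351 0.0884] gap 0.0234
```

View pics/f1.png

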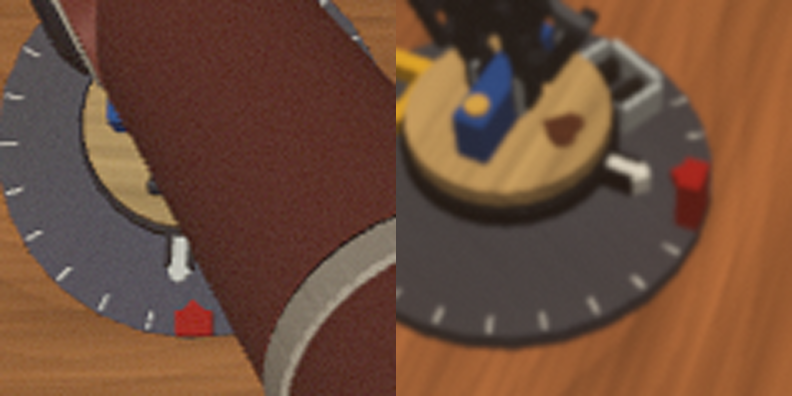

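The mark is nearly there: in the top crop its tip is at (178,275) and the pointer is at (193,318), so a few degrees are left. I'll measure these more finely.

```bash
cat >> h.py <<'E'
def meas(ax=np.array([.6068,.0345])):
    for n,rb,mb,zr in(('top',(296,224,322,248),(296,208,312,228),.055),('side',(335,212,362,245),(318,210,340,234),.045)):
        c=snap(n);I=c['image'].astype(float)
        red=np.clip(I[:,:,0]-1.6*np.maximum(I[:,:,1],I[:,:,2])-15,0,None); sat=I.max(2)-I.min(2); wh=np.where((I.min(2)>115)&(sat<50),1.,0)
        o=[]
        for w,b,z in((red,rb,zr),(wh,mb,.062)):
            x0,y0,x1,y1=b;k=np.zeros_like(w);k[y0:y1,x0:x1]=w[y0:y1,x0:x1]; k=np.minimum(k,60); yy,xx=np.nonzero(k);ww=k[yy,xx]
            P=np.array([onz(c,(u,v),z)[:2] for u,v in zip(xx,yy)]); m=np.average(P,axis=0,weights=ww); d=m-ax
            r=np.hypot(*(P-ax).T)
            o.append((len(xx),m.round(4).tolist(),round(np.degrees(np.arctan2(d[1],d[0]))%360,2),'r',r.min().round(3),r.max().round(3)))
        print(n,'red',o[0],'mark',o[1])
E
python3 -c "
from h import *
meas()"
```

```text
top red (111, [0.477, 0.0355], np.float64(179.55), 'r', np.float64(0.105), np.float64(0.139)) mark (66, [0.517, 0.0437], np.float64(174.12), 'r', np.float64(0.076), np.float64(0.105))
side red (199, [0.4785, 0.0318], np.float64(181.2), 'r', np.float64(0.112), np.float64(0.145)) mark (58, [0.5175, 0.044], np.float64(173.95), 'r', np.float64(0.074), np.float64(0.104))
```

```bash
python3 -m jog '[[[0,0,-0.04],[0,0,0],-0.8],[[0,0,-0.08],[0,0,0],-0.8],[[0,0,-0.095],[0,0,0],-0.8],[[0,0,-0.095],[0,0,0],-0.8],[[0,0,-0.095],[0,0,0],-0.8]]'
python3 -c "
from h import *
go(.6068,.0345,.0885,0)
meas()"
```

```text
time_s: 14.23
eef_pos: [0.6068, 0.0351, 0.0884]
ee_rot: [0.708, 0.706, 0.0, -0.0]
contact_force: [-3.1, -0.5, 6.2]
finger_gap: 0.0234
gripper_force: 42.5
turn [-0.0004, -0.0006, -0.0023] shift [-0.06, -0.0, -0.01] t 14.2333 F [-3.1 -0.5  6.2] pos [0.6068 0.0351 0.0884] gap 0.0234
top red (108, [0.477, 0.0355], np.float64(179.57), 'r', np.float64(0.104), np.float64(0.139)) mark (63, [0.5158, 0.0353], np.float64(179.52), 'r', np.float64(0.076), np.float64(0.104))
side red (199, [0.4785, 0.0316], np.float64(181.29), 'r', np.float64(0.112), np.float64(0.145)) mark (56, [0.516, 0.0353], np.float64(179.47), 'r', np.float64(0.075), np.float64(0.105))
```

Aligned. I'll release, retreat and check without the arm in the way.

```bash
python3 -m jog '[[[0,0,0],[0,0,0],-0.3],[[0,0,0],[0,0,0],0.2],[[0,0,0],[0,0,0],1],[[0,0,0],[0,0,0],1],[[0,0,0],[0,0,0],1],[[0,0,0],[0,0,0],1],[[0,0,0],[0,0,0],1]]'
python3 -m jog '[[[0,0,0],[0,0,-1.5],1],[[0,0,0],[0,0,-4],1],[[0,0,0],[0,0,-8],1],[[0,0,0],[0,0,-12],1],[[0,0,0],[0,0,-15],1],[[0,0,0],[0,0,-15],1]]'
python3 -m jog '[[[0,0,0],[3,0,0],1],[[0,0,0],[7,0,0],1],[[0,0,0],[11,0,0],1],[[0,0,0],[15,0,0],1],[[0,0,0],[19,0,0],1],[[0,0,0],[23,0,0],1],[[0,0,0],[26,0,0],1],[[0,0,0],[26,0,0],1]]'
python3 - <<'E'
from h import *
go(.6,.03,.3,0)
meas()
t=snap('top')
cv2.imwrite('pics/f2.png',np.hstack([cv2.resize(t['image'][100:300,220:370],None,fx=2.6,fy=2.6,interpolation=2),cv2.resize(t['image'][100:300,390:540],None,fx=2.6,fy=2.6,interpolation=2)])[:,:,::-1])
E
```

```text
time_s: 14.92
eef_pos: [0.6073, 0.0346, 0.0877]
ee_rot: [0.708, 0.706, 0.0, -0.0]
contact_force: [0.1, -1.1, -1.0]
finger_gap: 0.0855
gripper_force: 0.0
time_s: 15.42
eef_pos: [0.6112, 0.0362, 0.2456]
ee_rot: [0.708, 0.706, 0.006, 0.004]
contact_force: [1.0, -0.1, -0.5]
finger_gap: 0.0855
gripper_force: 0.0
time_s: 16.08
eef_pos: [0.6039, 0.3051, 0.2374]
ee_rot: [0.704, 0.711, 0.002, -0.004]
contact_force: [-0.4, 1.2, 0.4]
finger_gap: 0.0857
gripper_force: 0.0
turn [-0.003, -0.0083, 0.0097] shift [-27.45, -0.67, -6.49] t 16.0833 F [-0.4  1.2  0.4] pos [0.6039 0.3051 0.2374] gap 0.0857
top red (105, [0.477, 0.0355], np.float64(179.58), 'r', np.float64(0.117), np.float64(0.139)) mark (61, [0.5162, 0.0354], np.float64(179.46), 'r', np.float64(0.076), np.float64(0.104))
side red (200, [0.4784, 0.032], np.float64(181.12), 'r', np.float64(0.112), np.float64(0.145)) mark (60, [0.5163, 0.0354], np.float64(179.41), 'r', np.float64(0.074), np.float64(0.105))
```

View pics/f2.png

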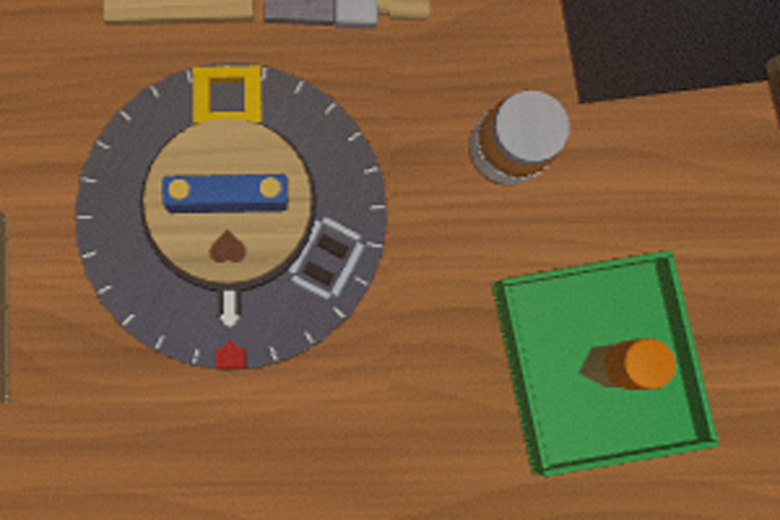

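The mark tip at (230,325) lines up with the pointer nose at (230,340). The pin stands in the tray and nothing else has moved, so I'll hand it in.

```bash
python3 -c "
from h import *
print(close_job())"
```

```text
the job is handed in; nothing more can be done
None
```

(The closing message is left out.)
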